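# Clamp the lot card and hold a spring clip open around its edge

### The arm

A 7-joint arm with a two-finger parallel gripper is mounted at the origin on the work surface. World frame = base frame: x ahead of the robot, y to its left, z up, the work surface at z = 0. Lengths are in m, angles in rad, forces in N, time in s.
With the tool pointing down it reaches from about 0.4 to 0.875 m from the base axis. Payload 19.3 kg.
Tool frame: the origin (TCP) lies midway between the tips of the shut fingers; the grasp point (between the pads) lies 19 mm behind it; x points along the fingers, y is the direction in which the jaws open and shut, and the axes are right-handed (so a half turn about x gives the same grasp; the last joint's range is limited). The gripper opens to 85 mm and grips with 20 to 120 N. Pads are 22 mm wide; open, the fingers measure 114 mm over their backs; the gripper's body (76 mm by 85 mm) begins 54 mm behind the grasp point. The pads swing forward as they close: fully open they stand 13 mm farther back than shut.
Start: joints at [1.065, 0.521, -0.036, 1.599, 0.021, 1.021, -0.113], TCP at [0.264, -0.567, 0.231] pointing down, gripper open.
Joint ranges: [-2.91, 2.91], [-0.3, 2.13], [-1.5, 1.42], [0.17, 2.43], [-1.26, 4.41], [0.16, 1.93], [-2.52, 2.52]. Speed limits (rad/s): [1.89, 1.89, 2.39, 2.39, 3.01, 3.01, 3.01].

### API

Orientations are given as [roll, pitch, yaw] about the fixed x, y, z axes, in that order (R = Rz(yaw) Ry(pitch) Rx(roll)).
In Python, from workcell import telemetry, vision, workorder gives the robot as it stands. The module is installed in compiled form; this text tells all that it offers.
- The arm moves only by the tool play_rows, never from a script. Its argument "deltas" is a list of rows, each a list of 7 numbers: the shift along the world's x, y, z in mm, then the turn, a rotation vector about the world's x, y, z in degrees, then the finger opening in mm, from 0 to 85.4. In form: [[x, y, z, wx, wy, wz, jaw], ...]. A call has 1 to 8 rows; each row shifts and turns the commanded pose from where the row before left it; what a row does not reach is not made up. A row lasts 1/8 s, in which the tool goes at most 62.5 mm and 10.7 degrees, less where a joint would pass 70% of its speed; a pose out of reach is approached as far as the arm can. A call with a gripper value outside its range is refused whole. The fingers move at their own pace and stop on an object; "grip_force" is the grip in N (left out, the last holds). Time passes only in rows, so rows that do not move let the fingers close. It gives the time, the measured TCP pose, the force and the opening at its end, in the units of the state.
- telemetry.observe(): the state, without advancing time (a new reading comes with each control period).
- vision.grab_frame(name): name is "scene" or "top"; returns the picture (480x640x3 uint8, red, green, blue); there is no depth.
- vision.camera_info(name): a dict with "mtx" (3x3 intrinsics, pixels), "k1" (the pictures are not rectified: a ray, as slopes to the right and down, at radius r is drawn at 1 + k1 r^2 times it, then the intrinsics apply), "rvec" (rotation vector, rad) and "tvec" (3), from world to camera coordinates, as OpenCV has them. Camera axes: x right, y down, z forward; pixel columns grow to the right and rows downward; lengths in m; the calibration is good to about 2 mm. A picture is of the moment at which its call begins. camera_info takes no time and is no camera call.
- workorder.job_done(): hands the job in, once; it reports no verdict.
The state is a dict: "clock": time; "qpos": joint angles; "qd": joint speeds; "joint_efforts": joint torques, N m; "position": TCP position; "tool_rot": TCP orientation; "force": force on the tool from outside, world axes, zero at the start; "moment": the same for the moment, N m; "grip_width": finger opening in m.
Only numpy, scipy, OpenCV 4.12 (cv2) and the standard library are available. Lean on these libraries where they do the work, as an engineer would, in place of code of your own. Each camera call takes 0.05 s, during which the arm holds its last target. There are 200 camera calls.

### The job

Lock the white lot card in its stand by pressing the orange-tipped clamp lever fully down. Then pick up the red spring clip by its two tails, squeeze it wide open, and bring it level to the card so that the card's upright red-marked edge stands between the gaping jaws at the height of the red mark, well inside the mouth, with nothing of the clip touching the card. Finish while holding it there, squeezed open in the gripper (a colleague will slip a bid sheet in beside the card); leave the timer, the tape measure and the seedling where they are.

Things in the scene. Friction and masses are not known exactly. Their poses are not given: they have to be found in the camera images.
- card_mark (a point): Middle of the red mark (22 mm wide, 30 mm high) on the upright free edge of a white card, 65 mm above the table. The card is rigid, upright, fixed, 4 mm thick, 110 mm long, its top 106 mm above the table. Axes: z up, y level along the card from this edge into the card, x normal to its faces. Nothing stands in front of the edge.
- clamp_hinge (a point): Hinge of the clamp lever: 130 mm behind card_mark (along +y), 30 mm above the table, same axes; 20 mm past the card's far end. The black bar, 20 mm wide, 8 mm thick, orange tip, reaches 85 mm from the hinge along +y, away from the card, and turns in the card's plane. Down, it is level, its top 34 mm above the table (orange tip looks 2 mm higher). Steel cheeks at the hinge are 38 mm high.
- clamp (a joint): Angle of the clamp lever in rad: 0 = fully down (level, at its stop), up to 1.1 raised; it starts raised by 0.5 to 0.9 and stays where it is left (friction: about 3 N of downward push 40 mm from the hinge moves it).
- clip_grip (a point): Centre between the two tails of the loose red spring clip, 12 mm above its underside: grip here. The clip (24 mm tall all over) lies on its side on the table: z up, x along it towards the jaws, y the way the tails are squeezed. Pivot 42 mm ahead (+x), jaw tips 92 mm ahead, tail ends 11 mm behind. Let go, tails are 40 mm over their outsides here (46 at the ends); fully squeezed 24 mm and parallel.
- clip_arm (a joint): How far the clip is squeezed, in rad: 0 = jaws shut, 0.4 = fully open, at its stop (jaw tips 20 mm apart; the gap at the tips is 50 mm x the angle).
- jaw_left (a point): Inner corner of the tip of the clip's left jaw (its +y side), half-way up; the clip's black jaw blocks are 12 mm long and 24 mm tall.
- jaw_right (a point): Inner corner of the tip of the clip's right jaw (its -y side), half-way up.
- clip: The clip (about 65 g): origin on its pivot axis, at the underside, x towards the jaws. The frame belongs to the right-hand arm and turns 0.2 rad at full squeeze. Squeezing the tails takes 5 N (shut) to 10 N (fully open, at a stop); let go, it springs shut. The mouth is empty from the 10 mm wide pivot coil to the tips.
- stand: Wooden stand with card and clamp, fixed; origin 60 mm behind card_mark along the card, on the table; same axes. Its foot, 60 mm wide (x) and 16 mm high, runs from 15 to 140 mm behind the edge (along +y); two fences up to 30 mm high lie beside the card, within 12 mm of its mid-plane. The edge overhangs the foot by 15 mm.
- timer: Bystander: pink table timer, 26 x 80 x 55 mm high, standing; origin at the centre of its underside.
- tape: Bystander: white round tape measure, 56 mm across, 24 mm high, with a red nose; origin at the centre of its underside.
- seedling: Bystander: small terracotta pot, 60 mm across, 50 mm high, with a seedling to 106 mm; origin at the centre of its underside.
Mind the look-alikes: they are no part of the job. Of the things that look like the stand, the smaller one is meant.

How it is judged:
On the way, in this order (a step that is already met when the one before it is completed fails the run):
1. the clamp lever is pressed fully down (value of joint clamp below 0.1 rad), for 0.2 s.
2. the clip is lifted off the table in the fingers (height (world z) of clip_grip above 0.03 m and contact force between the fingers and clip above 1 N), for 0.2 s.
At the end, for the whole second after the job is handed in: Clamp within 0.1 rad of down; clip in the fingers (over 2 N), still, level within 0.25 rad, open over 0.24 rad, not touching card or stand; a jaw tip each side of the card, 3 mm or more from its mid-plane, 6 mm or more past the marked edge, within 15 mm of the mark's height (value of joint clamp below 0.1 rad and value of joint clip_arm above 0.24 rad and contact force between the fingers and clip above 2 N and contact force between clip and stand below 0.3 N and y of each of jaw_left, jaw_right in the frame of card_mark above 0.006 m and ((x of jaw_left in the frame of card_mark below -0.003 m and x of jaw_right in the frame of card_mark above 0.003 m) or (x of jaw_left in the frame of card_mark above 0.003 m and x of jaw_right in the frame of card_mark below -0.003 m)) and z of jaw_left in the frame of card_mark between -0.015 and 0.015 m and z of jaw_right in the frame of card_mark between -0.015 and 0.015 m and angle between clip's own z axis and vertical below 0.25 rad and linear speed of clip below 0.02 m/s); the arm keeps its last pose, push and grip.
It fails at once if the timer is disturbed (distance of timer from where it was at the start of the episode above 0.015 m).
It fails at once if the tape measure is disturbed (distance of tape from where it was at the start of the episode above 0.015 m).
It fails at once if the seedling is disturbed (distance of seedling from where it was at the start of the episode above 0.015 m).
It also fails if it takes over 48 s, if anything falls off the work surface, if the arm or the gripper's body presses on something with over 40 N, if the wrist force passes 120 N, or if a joint passes its speed limit or range.

## Working session

There is one attempt and no reset: what is moved stays moved. The work goes in short steps, Python scripts to look and compute and a tool call to move; the robot and the scene stay as the last step left them, time stands still between calls to the robot, and variables do not carry over. Pictures are saved under pics/ and viewed, about 8 in all and at most 12, crops included, and the job is handed in when it is done.

Besides the shell and the picture viewer there is one more tool, called after "Request:" by a JSON object that holds its "op" and its "data", one argument or row to a line. play_rows: Moves the arm, as the interface text tells. Its arguments: {"type":"object","properties":{"deltas":{"type":"array","items":{"type":"array","items":{"type":"number"}}},"grip_force":{"type":"number"}},"required":["deltas"]}

```bash
mkdir -p pics
cat > h.py <<'E'
import numpy as np, cv2
from workcell import telemetry, vision, workorder
def cam(n):
    c=vision.camera_info(n); return np.array(c["mtx"],float),float(c["k1"]),np.array(c["rvec"],float).ravel(),np.array(c["tvec"],float).ravel()
def ray(n,u,v):
    K,k1,r,t=cam(n); R=cv2.Rodrigues(r)[0]
    p=cv2.undistortPoints(np.array([[[u,v]]],float),K,np.array([k1,0,0,0.]))[0,0]
    return -R.T@t, R.T@np.array([p[0],p[1],1])
def at(n,u,v,z):
    o,d=ray(n,u,v); return o+d*(z-o[2])/d[2]
def proj(n,P):
    K,k1,r,t=cam(n); return cv2.projectPoints(np.atleast_2d(np.array(P,float)),r,t,K,np.array([k1,0,0,0.]))[0][:,0]
def save(n,f,crop=None,s=1):
    im=vision.grab_frame(n)
    cv2.imwrite("pics/raw_"+f,im[:,:,::-1])
    if crop: x0,y0,x1,y1=crop; im=im[y0:y1,x0:x1]
    cv2.imwrite("pics/"+f,cv2.resize(im,None,fx=s,fy=s,interpolation=cv2.INTER_CUBIC)[:,:,::-1])
E
python3 - <<'E'
from h import *
save("top","a.png");save("scene","b.png")
for n in("top","scene"):
    K,k,r,t=cam(n);print(n,K.tolist(),k,-cv2.Rodrigues(r)[0].T@t)
print(telemetry.observe())
E
```

```text
top [[567.3928842704472, 0.0, 316.4682653564394], [0.0, 567.3928842704472, 226.50446571840766], [0.0, 0.0, 1.0]] -0.1373054234052079 [0.45339052 0.04743266 1.15749152]
scene [[580.0585268622517, 0.0, 306.29513459708176], [0.0, 580.0585268622517, 252.29231245415826], [0.0, 0.0, 1.0]] -0.15730930782633235 [ 1.19386653 -0.49427375  0.78912704]
{'clock': 0.1, 'qpos': array([ 1.06480043,  0.52196892, -0.03632154,  1.59990635,  0.02124698,
        1.02108558, -0.11283438]), 'qd': array([ 0.00046864,  0.00011644,  0.00023813, -0.00369398, -0.00011393,
        0.00136224, -0.00010377]), 'joint_efforts': array([ 3.16785758e-03, -9.28486204e+01,  1.98386505e+00, -3.70532835e+01,
        1.80543750e-02,  5.31987476e-03, -1.35386699e-04]), 'position': array([ 0.26367292, -0.56635499,  0.2307903 ]), 'tool_rot': array([-1.45896905,  1.5698139 ,  2.11839279]), 'force': array([-0.93271617, -0.59622958, -0.52041775]), 'moment': array([0.07270194, 0.02045499, 0.02225064]), 'grip_width': 0.08520800653719748}
```

View pics/a.png

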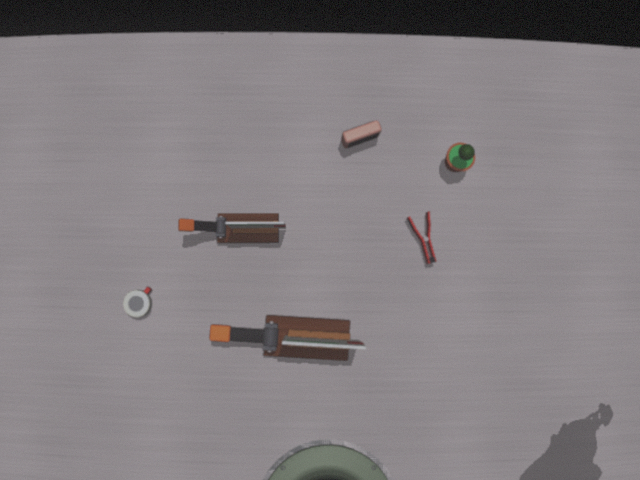

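View pics/b.png

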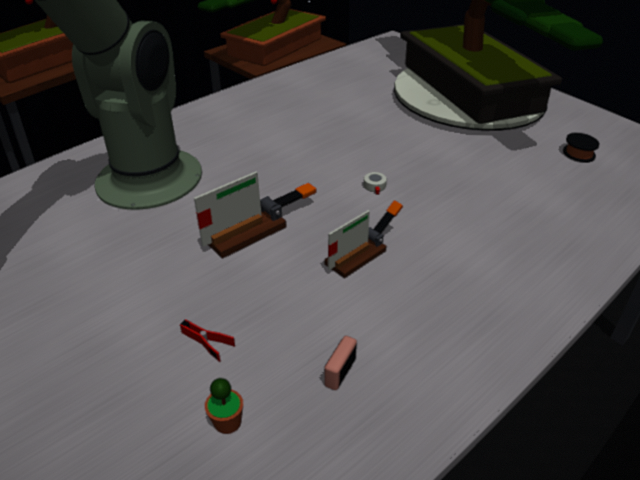

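The top view shows two stands: a small one at (250,228) with its free edge at about (285,226), and a big one at (310,338). The small one is the one meant. The clip is at (425,238), and the only thing like it is the tape's red nose at (148,291). The timer is at (361,134), the seedling at (460,157) and the tape at (137,304). I'll check the small stand and the clip in one close crop.

Run:
```python
import cv2,numpy as np
a=cv2.imread("pics/raw_a.png");b=cv2.imread("pics/raw_b.png")
def c(im,x,y,w,h,s):
    o=cv2.resize(im[y:y+h,x:x+w],None,fx=s,fy=s,interpolation=cv2.INTER_CUBIC)
    for i in range(0,w,10):
        cv2.line(o,(i*s,0),(i*s,4),(0,255,255),1)
        if i%20==0: cv2.putText(o,str(x+i),(i*s,14),0,.35,(0,255,255),1)
    for i in range(0,h,10):
        cv2.line(o,(0,i*s),(4,i*s),(0,255,255),1)
        cv2.putText(o,str(y+i),(4,i*s+4),0,.35,(0,255,255),1)
    return o
A=c(a,170,200,130,50,6)   #780x300
B=c(a,395,205,50,70,4)  #200x280
C=c(b,320,195,90,70,4)  #360
D=c(b,175,310,55,70,4)#220
cv2.imwrite("pics/c.png",np.vstack([A,np.hstack([B,C,D])]))
```

```text
(no output)
```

View pics/c.png

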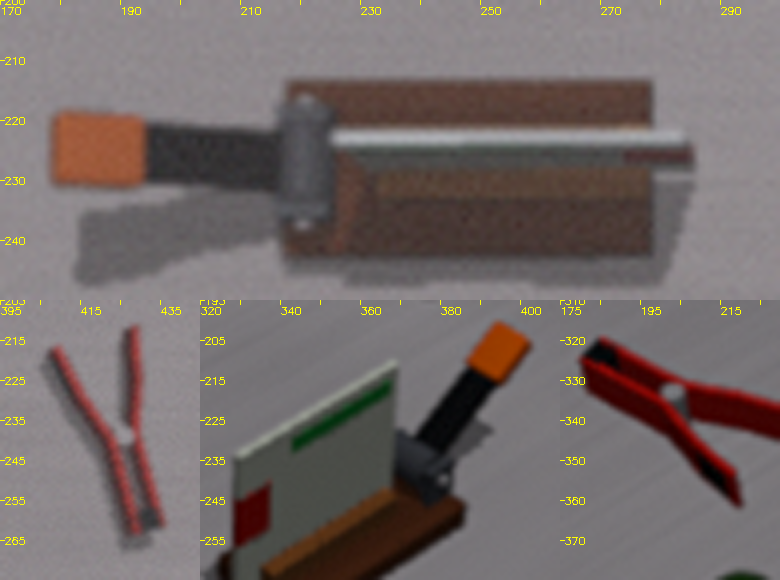

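Run:
```python
from h import *
np.set_printoptions(precision=4,suppress=True)
e0=at("top",284.2,222.8,.106);e1=at("top",225.3,222.8,.106)
print("edge top",e0,e1,np.linalg.norm(e1-e0))
f=[at("top",*p,.016) for p in[(217.5,213.5),(217.5,242),(278.7,213.5),(278.7,242)]]
print("foot",np.array(f),np.linalg.norm(f[0]-f[2]),np.linalg.norm(f[0]-f[1]))
print("edge scene top/bot",at("scene",320+35/4,195+160/4,.106))
t=[at("top",*p,.024) for p in[(408.7,217),(428.2,211.5)]]
j=at("top",431.7,262,.024);pv=at("top",425.7,239,.024)
T=(t[0]+t[1])/2
print("tails",t,T,"piv",pv,"jaw",j,np.linalg.norm(T-pv),np.linalg.norm(j-pv),np.linalg.norm(t[0]-t[1]))
d=j-T;print("yaw clip",np.degrees(np.arctan2(d[1],d[0])))
ts=[at("scene",*p,.024) for p in[(175+60*1,0)]][0]
print("scene piv",at("scene",175+110/4,310+88/4,.024))
for z in(.06,.08,.1): print("tip",at("top",179,224.5,z))
print("timer",at("top",361,130,.055),"seed",at("top",460,158,.05),"tape",at("top",137,304,.024),"big",at("top",365,346,.15))
o=telemetry.observe();R=cv2.Rodrigues  
print(o["tool_rot"])
from scipy.spatial.transform import Rotation as Ro
print(Ro.from_euler("xyz",o["tool_rot"]).as_matrix())
```

```text
edge top [0.5702 0.0908 0.106 ] [0.5692 0.2008 0.106 ] 0.1100357519951698
foot [[0.5979 0.2303 0.016 ]
 [0.5399 0.2289 0.016 ]
 [0.599  0.1059 0.016 ]
 [0.5411 0.1051 0.016 ]] 0.12443573991735497 0.05803554228677275
edge scene top/bot [0.5781 0.085  0.106 ]
tails [array([ 0.5935, -0.1574,  0.024 ]), array([ 0.6052, -0.1976,  0.024 ])] [ 0.5993 -0.1775  0.024 ] piv [ 0.549  -0.1917  0.024 ] jaw [ 0.5026 -0.2035  0.024 ] 0.05225059401114377 0.047893016945705066 0.04185473665804674
yaw clip -164.95505901360687
scene piv [ 0.5525 -0.1947  0.024 ]
tip [0.5701 0.2985 0.06  ]
tip [0.568  0.2939 0.08  ]
tip [0.5658 0.2894 0.1   ]
timer [ 0.7642 -0.058   0.055 ] seed [ 0.7114 -0.2591  0.05  ] tape [0.413  0.3877 0.024 ] big [ 0.3483 -0.0558  0.15  ]
[-1.459   1.5698  2.1184]
[[-0.0005  0.4221 -0.9065]
 [ 0.0008 -0.9065 -0.4221]
 [-1.     -0.001   0.0001]]
```

Request:
{"op": "play_rows", "data": {
  "deltas": [
    [27, 46, 0, 0, 0, 6, 0],
    [27, 46, 0, 0, 0, 6, 0],
    [27, 46, 0, 0, 0, 6, 0],
    [27, 46, 0, 0, 0, 6, 0],
    [27, 46, 0, 0, 0, 6, 0],
    [27, 46, 0, 0, 0, 6, 0],
    [27, 46, 0, 0, 0, 6, 0],
    [27, 46, 0, 0, 0, 6, 0]
  ],
  "grip_force": 30
}}

```text
clock: 1.1
position: [0.4804, -0.197, 0.2313]
tool_rot: [-0.938, 1.571, -2.802]
force: [0.5, -0.4, 0.6]
grip_width: 0.0001
```

Request:
{"op": "play_rows", "data": {
  "deltas": [
    [11, 59, -4, 0, 0, 5, 0],
    [11, 59, -4, 0, 0, 5, 0],
    [11, 59, -4, 0, 0, 5, 0],
    [11, 59, -4, 0, 0, 5, 0],
    [11, 59, -4, 0, 0, 5, 0],
    [11, 59, -4, 0, 0, 5, 0],
    [11, 59, -4, 0, 0, 5, 0],
    [12, 59, -4, 0, 0, 5, 0]
  ]
}}

```text
clock: 2.1
position: [0.5689, 0.2751, 0.1989]
tool_rot: [-0.976, 1.57, -2.143]
force: [0.5, -1.2, -0.2]
grip_width: -0.0002
```

Request:
{"op": "play_rows", "data": {
  "deltas": [
    [0, 0, 0, 0, 0, 0, 0]
  ]
}}

```text
clock: 2.22
position: [0.5675, 0.2784, 0.1983]
tool_rot: [-2.833, 1.568, 2.287]
force: [-0.5, -0.5, -0.1]
grip_width: -0.0001
```

Request:
{"op": "play_rows", "data": {
  "deltas": [
    [0, 0, -40, 0, 0, 0, 0],
    [0, 0, -40, 0, 0, 0, 0],
    [0, 0, -18, 0, 0, 0, 0],
    [0, 0, -12, 0, 0, 0, 0],
    [0, 0, -12, 0, 0, 0, 0],
    [0, 0, -12, 0, 0, 0, 0],
    [0, 0, -12, 0, 0, 0, 0],
    [0, 0, -10, 0, 0, 0, 0]
  ]
}}

```text
clock: 3.22
position: [0.5689, 0.2736, 0.0427]
tool_rot: [2.134, 1.57, 0.964]
force: [-0.2, 1.1, 2.4]
grip_width: 0.0002
```

Request:
{"op": "play_rows", "data": {
  "deltas": [
    [0, 0, -5, 0, 0, 0, 0],
    [0, 0, -2, 0, 0, 0, 0],
    [0, 0, 0, 0, 0, 0, 0]
  ]
}}

```text
clock: 3.6
position: [0.5688, 0.2732, 0.0363]
tool_rot: [-0.897, 1.57, -2.067]
force: [-0.7, -0.1, -0.4]
grip_width: -0.0002
```

Request:
{"op": "play_rows", "data": {
  "deltas": [
    [0, 0, -2, 0, 0, 0, 0],
    [0, 0, -2, 0, 0, 0, 0],
    [0, 0, 0, 0, 0, 0, 0]
  ]
}}

```text
clock: 3.98
position: [0.5691, 0.2735, 0.0335]
tool_rot: [1.059, 1.57, -0.111]
force: [-5.1, -3.3, 20.2]
grip_width: -0.0002
```

Request:
{"op": "play_rows", "data": {
  "deltas": [
    [0, 0, 35, 0, 0, 0, 0],
    [0, 0, 50, 0, 0, 0, 0],
    [0, -10, 45, 0, 0, 7, 0],
    [2, -40, 10, 0, 0, 7, 60],
    [2, -44, 0, 0, 0, 7, 60],
    [2, -44, 0, 0, 0, 7, 60],
    [2, -44, 0, 0, 0, 7, 60],
    [2, -44, 0, 0, 0, 7, 60]
  ]
}}

```text
clock: 4.97
position: [0.5787, 0.0457, 0.1723]
tool_rot: [-0.699, 1.57, -1.132]
force: [1.2, -0.7, 0.6]
grip_width: 0.0601
```

Request:
{"op": "play_rows", "data": {
  "deltas": [
    [2, -44, 0, 0, 0, 7, 70],
    [2, -44, 0, 0, 0, 7, 70],
    [2, -44, 0, 0, 0, 7, 70],
    [2, -44, 0, 0, 0, 7, 70],
    [2, -32, 0, 0, 0, 7, 70],
    [0, -20, 0, 0, 0, 5, 70],
    [0, 0, 0, 0, 0, 0, 70]
  ]
}}

```text
clock: 5.85
position: [0.5884, -0.1823, 0.1719]
tool_rot: [3.111, 1.57, -2.914]
force: [0.2, 0.6, 0.3]
grip_width: 0.07
```

Run:
```python
from h import *
from scipy.spatial.transform import Rotation as Ro
o=telemetry.observe();print(o["position"],o["qpos"],o["grip_width"]);print(Ro.from_euler("xyz",o["tool_rot"]).as_matrix().round(3))
a=vision.grab_frame("top");b=vision.grab_frame("scene")
r=lambda im,x,y,w,h,s:cv2.resize(im[y:y+h,x:x+w],None,fx=s,fy=s,interpolation=cv2.INTER_CUBIC)
A=r(a,170,190,130,60,3);B=r(b,310,180,110,100,3);C=r(b,150,230,130,133,3)
H=np.zeros((600,800,3),np.uint8);H[:180,:390]=A;H[200:500,:330]=B;H[:399,400:790]=C
cv2.imwrite("pics/d.png",H[:,:,::-1])
```

```text
[ 0.58837784 -0.18232054  0.17187348] [ 0.77124654  0.71956964 -0.88559734  1.64956233  0.61854559  1.07644309
  1.53066252] 0.07004533839558622
[[-0.001 -0.256  0.967]
 [-0.     0.967  0.256]
 [-1.     0.    -0.001]]
```

View pics/d.png

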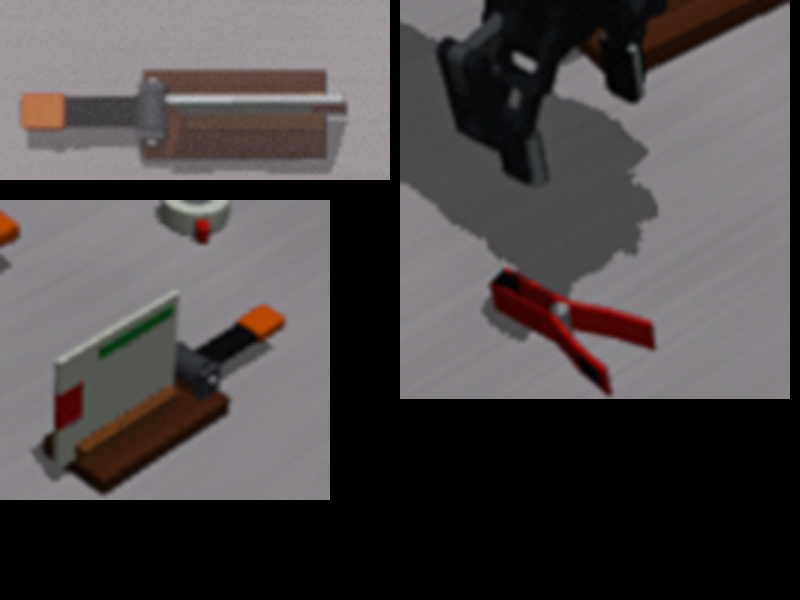

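The lever is level in both cameras. The gripper is above the clip, whose tails in the scene view end at about (233,338) and (219,355). I'll cross-check the clip and card positions between the two cameras.

Run:
```python
from h import *
np.set_printoptions(precision=4,suppress=True)
print("scene proj edge top, mark, far top",proj("scene",[[.5702,.0908,.106],[.570,.0905,.065],[.5692,.2008,.106]]))
print("scene proj tails,piv,jaw",proj("scene",[[.5935,-.1574,.024],[.6052,-.1976,.024],[.549,-.1917,.024],[.5026,-.2035,.024]]))
H=np.zeros((600,800,3),np.uint8)
b=vision.grab_frame("scene")
H[:,:400]=cv2.resize(b[200:275,320:370],(400,600),interpolation=cv2.INTER_CUBIC)
H[:400,400:]=cv2.resize(b[310:380,175:245],(400,400),interpolation=cv2.INTER_CUBIC)
cv2.imwrite("pics/e.png",H[:,:,::-1])
```

```text
scene proj edge top, mark, far top [[328.1275 231.743 ]
 [327.8382 248.3586]
 [368.3536 208.0802]]
scene proj tails,piv,jaw [[233.1008 334.4818]
 [218.1858 350.1181]
 [202.7973 330.074 ]
 [183.2336 318.9843]]
```

View pics/e.png

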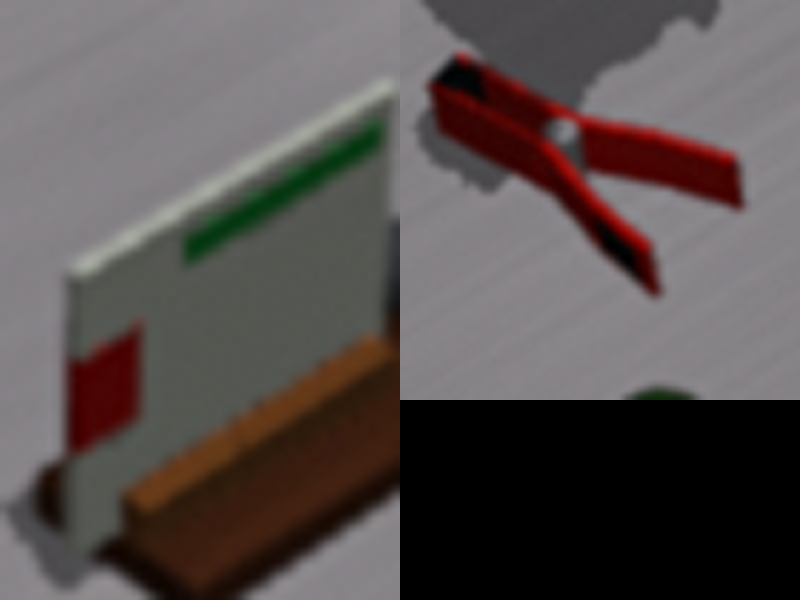

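Both cameras see the clip and card consistently, but the scene view has a common offset of about 2.5 px (around 4 mm). I'll lower the gripper and compare the fingertips with the tails in the same image.

Request:
{"op": "play_rows", "data": {
  "deltas": [
    [0, 0, -45, 0, 0, 0, 70],
    [0, 0, -45, 0, 0, 0, 70],
    [0, 0, -30, 0, 0, 0, 70],
    [0, 0, -10, 0, 0, 0, 70],
    [0, 0, 0, 0, 0, 0, 70]
  ]
}}

```text
clock: 6.62
position: [0.5891, -0.1799, 0.0427]
tool_rot: [0.821, 1.571, 1.083]
force: [-0.1, -0.0, 0.3]
grip_width: 0.0704
```

Run:
```python
from h import *
o=telemetry.observe();print(o["position"],o["grip_width"])
a=vision.grab_frame("top");b=vision.grab_frame("scene")
H=np.zeros((600,800,3),np.uint8)
H[:560]=cv2.resize(b[275:373,160:300],(800,560),interpolation=cv2.INTER_CUBIC)
H[:300,500:]=cv2.resize(a[180:280,380:480],(300,300),interpolation=cv2.INTER_CUBIC)
cv2.imwrite("pics/f.png",H[:,:,::-1])
```

```text
[ 0.58906464 -0.17986923  0.04269699] 0.07042827600768893
```

View pics/f.png

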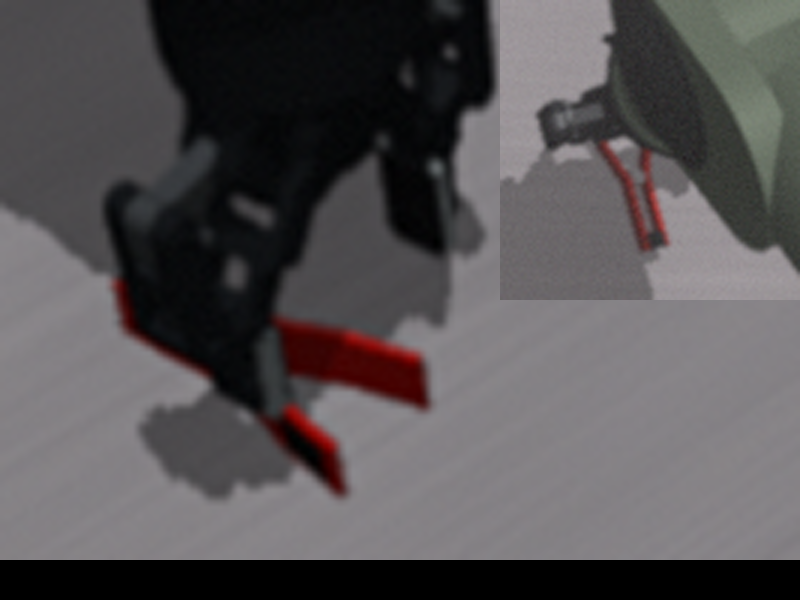

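Run:
```python
from h import *
np.set_printoptions(precision=2,suppress=True)
c=np.array([.5891,-.1799]);y=np.array([-.256,.967]);x=np.array([.967,.256])
for z in(.046,.05,.055):
    P=[[*(c+.035*y+.011*x),z],[*(c+.035*y-.011*x),z],[*(c-.035*y+.011*x),z]]
    print(z,proj("scene",P).tolist())
print("obs (236.5,319.1) (227.9,314.4) (210.75,345)")
```

```text
0.046 [[237.41945109520952, 321.134042725022], [227.69941456241187, 316.0709065889291], [211.2541700489881, 346.9500052146967]]
0.05 [[237.18990160411033, 319.5707428975257], [227.447027197444, 314.5088512892045], [210.9387914016664, 345.3976260846594]]
0.055 [[236.9014615902363, 317.60455274696665], [227.12992588442376, 312.5444019081059], [210.54238374257403, 343.444437713514]]
obs (236.5,319.1) (227.9,314.4) (210.75,345)
```

Request:
{"op": "play_rows", "data": {
  "deltas": [
    [3, -2, -20, 0, 0, 0, 62],
    [0, 0, -12, 0, 0, 0, 62],
    [0, 0, -7, 0, 0, 0, 62],
    [0, 0, 0, 0, 0, 0, 30],
    [0, 0, 0, 0, 0, 0, 15],
    [0, 0, 0, 0, 0, 0, 15],
    [0, 0, 0, 0, 0, 0, 15],
    [0, 0, 0, 0, 0, 0, 15]
  ],
  "grip_force": 30
}}

```text
clock: 7.72
position: [0.5928, -0.1825, 0.0046]
tool_rot: [-0.434, 1.569, -0.173]
force: [-0.8, 0.4, 9.0]
grip_width: 0.0228
```

Request:
{"op": "play_rows", "data": {
  "deltas": [
    [0, 0, 5, 0, 0, 0, 15],
    [0, 0, 16, 0, 0, 0, 15],
    [0, 0, 16, 0, 0, 0, 15],
    [0, 0, 16, 0, 0, 0, 15],
    [0, 0, 0, 0, 0, 0, 15],
    [0, 0, 0, 0, 0, 0, 15]
  ],
  "grip_force": 40
}}

```text
clock: 8.48
position: [0.5916, -0.1827, 0.0561]
tool_rot: [-2.969, 1.57, -2.708]
force: [-0.3, -0.8, -0.6]
grip_width: 0.0226
```

Run:
```python
from h import *
o=telemetry.observe();print(o["position"],o["grip_width"],o["force"],o["qpos"])
a=vision.grab_frame("top");b=vision.grab_frame("scene")
H=np.zeros((600,800,3),np.uint8)
H[:560]=cv2.resize(b[255:353,160:300],(800,560),interpolation=cv2.INTER_CUBIC)
H[:300,500:]=cv2.resize(a[200:275,390:465],(300,300),interpolation=cv2.INTER_CUBIC)
cv2.imwrite("pics/g.png",H[:,:,::-1])
```

```text
[ 0.5915839  -0.18273167  0.0560684 ] 0.022569034771797582 [-0.34438717 -0.80518574 -0.55199959] [ 0.71009644  0.86243664 -0.78683306  1.70763796  0.75513845  0.90242653
  1.43565597]
```

View pics/g.png

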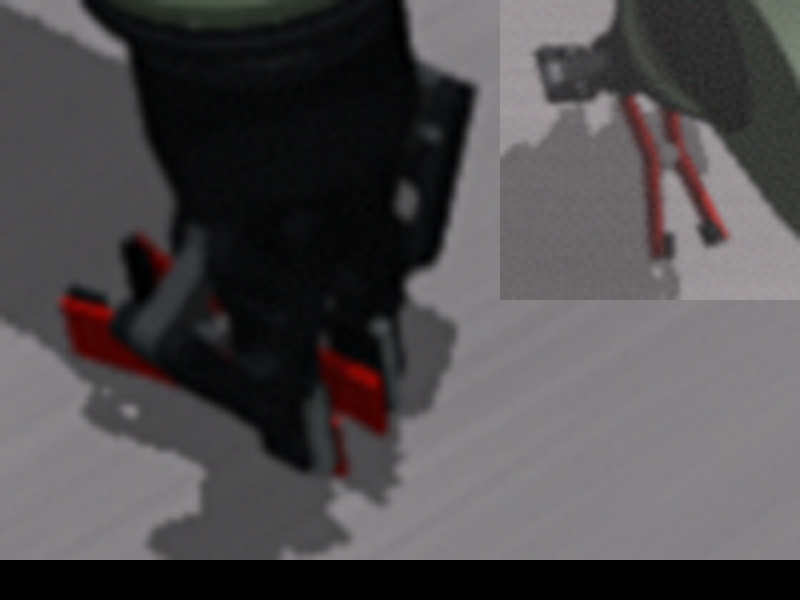

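The clip is held and open. I'll turn it to face the card at a standoff, with the jaw tips short of the edge.

Request:
{"op": "play_rows", "data": {
  "deltas": [
    [-2, 8, 2, 0, 0, -8, 15],
    [-2, 8, 0, 0, 0, -9, 15],
    [-2, 8, 0, 0, 0, -9, 15],
    [-2, 8, 0, 0, 0, -9, 15],
    [-2, 8, 0, 0, 0, -9, 15],
    [-2, 8, 0, 0, 0, -9, 15],
    [-2, 8, 0, 0, 0, -9, 15],
    [-2, 8, 0, 0, 0, -9, 15]
  ]
}}

```text
clock: 9.57
position: [0.5755, -0.1182, 0.0578]
tool_rot: [-2.353, 1.57, 2.947]
force: [0.2, 0.5, -0.2]
grip_width: 0.0223
```

Request:
{"op": "play_rows", "data": {
  "deltas": [
    [-1, 8, 0, 0, 0, -9, 15],
    [-1, 8, 0, 0, 0, -9, 15],
    [-1, 8, 0, 0, 0, -9, 15],
    [-1, 5, 0, 0, 0, -6.5, 15],
    [0, 0, 0, 0, 0, 0, 15],
    [0, 0, 0, 0, 0, 0, 15]
  ]
}}

```text
clock: 10.32
position: [0.5717, -0.0898, 0.0581]
tool_rot: [-1.374, 1.57, -2.934]
force: [-0.4, -0.4, -0.5]
grip_width: 0.0225
```

Run:
```python
from h import *
from scipy.spatial.transform import Rotation as Ro
o=telemetry.observe();print(o["position"],o["grip_width"],o["force"]);print(Ro.from_euler("xyz",o["tool_rot"]).as_matrix().round(3))
a=vision.grab_frame("top");b=vision.grab_frame("scene")
cv2.imwrite("pics/raw_ht.png",a[:,:,::-1]);cv2.imwrite("pics/raw_hs.png",b[:,:,::-1])
H=np.zeros((600,800,3),np.uint8)
H[:240]=cv2.resize(a[205:247,255:395],(800,240),interpolation=cv2.INTER_CUBIC)
H[240:,:]=cv2.resize(b[215:305,250:370][:, :],(800,600),interpolation=cv2.INTER_CUBIC)[:360]
cv2.imwrite("pics/h.png",H[:,:,::-1])
```

```text
[ 0.57170183 -0.08979353  0.05805128] 0.022478365864443645 [-0.44579341 -0.40904213 -0.5280529 ]
[[-0.     1.     0.011]
 [-0.     0.011 -1.   ]
 [-1.    -0.     0.   ]]
```

View pics/h.png

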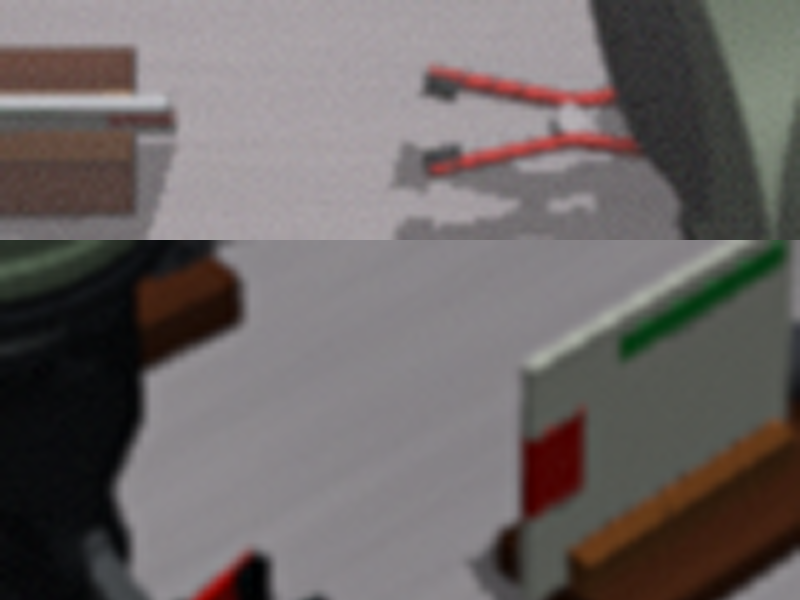

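Run:
```python
from h import *
np.set_printoptions(precision=4,suppress=True)
e=at("top",284.5,222.8,.106)
for z in(.075,.077,.08):
    j1=at("top",329,231.3,z);j2=at("top",329.9,222,z);print(z,j1,j2,(j1+j2)/2,"->move",e-(j1+j2)/2)
    q1=at("top",330,217.3,z);q2=at("top",330,235.1,z);print("outer mid",(q1+q2)/2,np.linalg.norm(q1-q2))
print(e)
o,d=ray("top",284.5,222.8)
# scene expected pixels of jaw tips if TCP-derived
t=telemetry.observe()["position"]
P=[[t[0]+s*.010,t[1]+.092,z] for s in(-1,1) for z in(.0535,.0655,.0775)]
print(proj("scene",P))
```

```text
0.075 [0.558 0.006 0.075] [0.576  0.0044 0.075 ] [0.567  0.0052 0.075 ] ->move [0.0032 0.0851 0.031 ]
outer mid [0.5679 0.0041 0.075 ] 0.03435960890302859
0.077 [0.5578 0.0061 0.077 ] [0.5758 0.0044 0.077 ] [0.5668 0.0052 0.077 ] ->move [0.0034 0.085  0.029 ]
outer mid [0.5677 0.0042 0.077 ] 0.03429612644922074
0.08 [0.5575 0.0062 0.08  ] [0.5754 0.0045 0.08  ] [0.5665 0.0054 0.08  ] ->move [0.0037 0.0849 0.026 ]
outer mid [0.5674 0.0043 0.08  ] 0.03420090276850897
[0.5702 0.0902 0.106 ]
[[290.2753 271.5661]
 [290.0335 266.8211]
 [289.7886 262.006 ]
 [297.2099 276.937 ]
 [297.0164 272.1809]
 [296.8203 267.3535]]
```

Request:
{"op": "play_rows", "data": {
  "deltas": [
    [3, 25, 0, 0, 0, 0, 15],
    [0, 25, 0, 0, 0, 0, 15],
    [0, 20, 0, 0, 0, 0, 15],
    [0, 10, 0, 0, 0, 0, 15],
    [0, 8, 0, 0, 0, 0, 15],
    [0, 8, 0, 0, 0, 0, 15],
    [0, 8, 0, 0, 0, 0, 15],
    [0, 0, 0, 0, 0, 0, 15]
  ]
}}

```text
clock: 11.42
position: [0.5748, 0.015, 0.0583]
tool_rot: [3.119, 1.571, 1.558]
force: [-0.2, -0.6, -1.0]
grip_width: 0.0223
```

Request:
{"op": "play_rows", "data": {
  "deltas": [
    [0, 0, 0, 0, 0, 0, 15],
    [0, 0, 0, 0, 0, 0, 15]
  ]
}}

```text
clock: 11.68
position: [0.5748, 0.014, 0.0583]
tool_rot: [-0.413, 1.571, -1.976]
force: [0.9, 0.5, -0.9]
grip_width: 0.0225
```

Run:
```python
from h import *
from scipy.spatial.transform import Rotation as Ro
o=telemetry.observe();print(o["position"],o["grip_width"],o["force"]);print(Ro.from_euler("xyz",o["tool_rot"]).as_matrix().round(3))
a=vision.grab_frame("top");b=vision.grab_frame("scene")
H=np.zeros((600,800,3),np.uint8)
H[:240]=cv2.resize(a[208:244,215:335],(800,240),interpolation=cv2.INTER_CUBIC)
H[240:,:]=cv2.resize(b[218:272,290:410],(800,360),interpolation=cv2.INTER_CUBIC)
cv2.imwrite("pics/i.png",H[:,:,::-1])
```

```text
[0.57481758 0.01400196 0.05826813] 0.022539055211519006 [ 0.88481886  0.50050885 -0.92589247]
[[-0.     1.     0.008]
 [-0.     0.008 -1.   ]
 [-1.    -0.     0.   ]]
```

View pics/i.png

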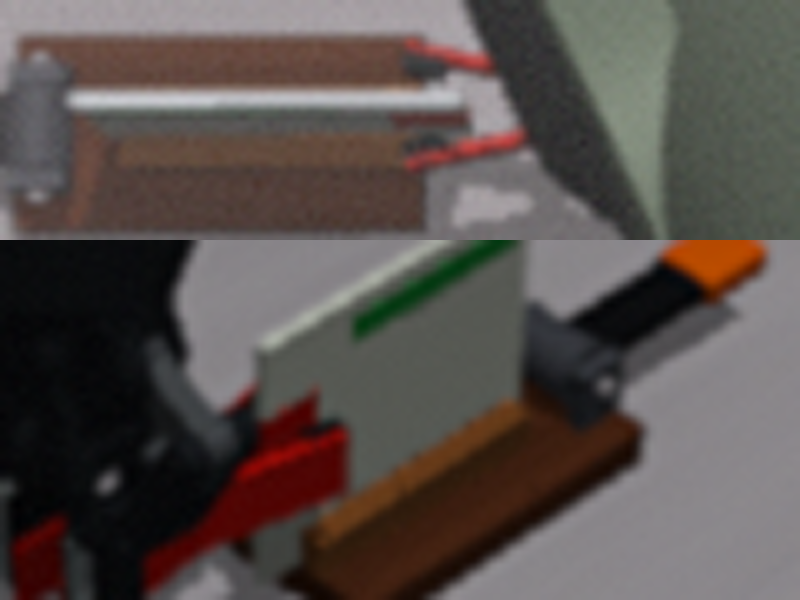

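Run:
```python
from h import *
e=at("top",275.7,222.9,.106)
for v in (208+80/6.667,208+137/6.667,208+40/6.667,208+170/6.667):
    j=at("top",275.8,v,.077);print(j,1000*(j-e)[:2])
print("depth",(e:=at("top",284.3,222.9,.106))[1],j[1]-e[1])
```

```text
[0.57865698 0.10816127 0.077     ] [8.80614714 1.52554882]
[0.56219069 0.10791458 0.077     ] [-7.66014208  1.27885902]
[0.59024459 0.10833779 0.077     ] [20.39376263  1.70206175]
[0.55268116 0.10777434 0.077     ] [-17.16967509   1.13861321]
depth 0.09060354562149114 0.01717079103722266
```

The tips are 17 mm past the edge at about +9 and −8 mm from the card's mid-plane, level with the mark. I'll make a 1 mm centring trim, settle and hand in.

Request:
{"op": "play_rows", "data": {
  "deltas": [
    [-1, 0, 0, 0, 0, 0, 15],
    [0, 0, 0, 0, 0, 0, 15],
    [0, 0, 0, 0, 0, 0, 15],
    [0, 0, 0, 0, 0, 0, 15]
  ]
}}

```text
clock: 12.28
position: [0.5738, 0.0144, 0.0583]
tool_rot: [-1.286, 1.571, -2.848]
force: [0.3, -0.0, -0.7]
grip_width: 0.0226
```

```bash
python3 -c "
from h import *
o=telemetry.observe();print(o['position'],o['force'],o['grip_width'],abs(o['qd']).max())
print(workorder.job_done())"
```

```text
[0.57380949 0.01442557 0.05829769] [ 0.29734059 -0.04498699 -0.6899211 ] 0.022641502297012343 0.0012477139620080612
the job is handed in; nothing more can be done
None
```

I pressed the clamp lever on the smaller stand down to its stop, then gripped the clip by its tails and squeezed it fully open. I brought it level to the card and handed the job in at about 12 s of the 48 s, with the clip still held there. The hand-in reports no verdict.

**Last checks:**
- **Lever:** it looks level in both cameras, and the press ended against about 20 N at the stop.
- **Jaw tips:** in the last top picture they stood about 17 mm past the marked edge, about +9 and −8 mm from the card's mid-plane. I then made a 1 mm centring move and did not take another picture.
- **Height:** the clip's centre is about 65 to 66 mm above the table, against the mark's 65 mm.
- **Contact and stillness:** the tool force was under 1 N, the arm was still, and the finger opening was 22.6 mm. I saw nothing of the clip touching the card.
- **Bystanders:** I kept all moves clear of the timer, tape and seedling, but took no final picture to confirm they had not shifted.

**One disagreement:** the two cameras differed by about 4 to 5 mm. Comparing the fingers with their known position suggested the scene camera was the more accurate, so I did the final alignment by comparing clip and card within one picture.

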